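# Load the marking jig in reverse order

### The job

Move the four steel pieces from the carrier with the black inserts into the four bays of the steel marking jig, in reverse order: seen from the robot, the piece that stands leftmost on the carrier goes into the jig's rightmost bay, the second from the left into the second bay from the right, and so on. Stand each piece upright on the bay's floor, in the middle of its bay, and let go of it.

Things in the scene. Friction and masses are not known exactly. Their poses are not given: they have to be found in the camera images.
- canister: Plain upright round steel canister, 34 mm diameter, 56 mm tall, a fine groove 13 mm below its top; 0.14 kg or so. Origin: centre of its underside, z up.
- lighter: Flat upright steel lighter case, 18 mm thick (its own x) by 44 mm wide (its own y) by 54 mm tall, a dark seam two thirds up; its wide side starts along the row. About 0.1 kg. Origin: centre of its underside, z up.
- stamp: Round steel desk stamp standing on its wide foot: foot 40 mm diameter and 9 mm high, above it a straight handle 27 mm in diameter up to 45 mm, rounded off to the top at 54 mm. About 0.13 kg. Origin: centre of the foot's underside, z up.
- tin: Low wide round steel tin, 44 mm diameter, 36 mm tall. About 0.11 kg. Origin: centre of its underside, z up.
- canister_insert: Black plastic insert plate 60 x 58 x 12 mm on the carrier (never moves) with a 6 mm deep round 37 mm pocket where the canister stands at the start. Origin: centre of its underside, 8 mm above the table; axes as the carrier's; pocket floor 6 mm above the origin.
- lighter_insert: Black plastic insert plate 60 x 58 x 12 mm on the carrier (never moves) with a 6 mm deep rectangular 21 x 49 mm pocket where the lighter stands at the start. Origin: centre of its underside, 8 mm above the table; axes as the carrier's; pocket floor 6 mm above the origin.
- stamp_insert: Black plastic insert plate 60 x 58 x 12 mm on the carrier (never moves) with a 6 mm deep round 43 mm pocket where the stamp stands at the start. Origin: centre of its underside, 8 mm above the table; axes as the carrier's; pocket floor 6 mm above the origin.
- tin_insert: Black plastic insert plate 60 x 58 x 12 mm on the carrier (never moves) with a 6 mm deep round 47 mm pocket where the tin stands at the start. Origin: centre of its underside, 8 mm above the table; axes as the carrier's; pocket floor 6 mm above the origin.
- carrier: Aluminium bar 70 x 264 mm, 8 mm thick, 20 mm lug at each end, fixed, holding the four inserts and at the start the pieces (undersides 14 mm above the table). Nearer the robot or farther than the jig. Origin: centre of its underside, on the table; y along the row to the robot's left (turned at most 10 degrees), z up. Insert places at y = +93, +31, -31, -93 mm, left to right.
- jig: Grey steel plate 90 x 264 x 10 mm, fixed, empty at the start: four bays in a row, 58 mm wide, between dark walls 4 mm thick and 10 mm high; front and back only a 3 mm lip, 80 mm apart. Origin: centre of its underside, on the table; y along the row to the robot's left (turned at most 10 degrees), z up. Bay centres at x = 0, y = +93, +31, -31, -93 mm, left to right; floor at z = 10 mm.
Mind the look-alikes: they are no part of the job. Leave any red look-alike of the lighter alone.

How it is judged:
By the outcome, as a careful person would: the job done as asked, in the order asked, and still so for the second after the job is handed in, with the robot touching nothing.
It also fails if it takes over 93 s, if anything falls off the work surface, if the arm or the gripper's body presses on something with over 40 N, if the wrist force passes 120 N, or if a joint passes its speed limit or range.

### The arm

A 6-joint arm with a two-finger parallel gripper is mounted at the origin on the work surface. World frame = base frame: x ahead of the robot, y to its left, z up, the work surface at z = 0. Lengths are in mm, angles in rad, forces in N, time in s.
With the tool pointing down it reaches from about 350 to 775 mm from the base axis. Payload 7.3 kg.
Tool frame: the origin (TCP) lies at the centre of the arm's flange, where the gripper is bolted on; the fingertips stand 178 mm ahead of it and the grasp point (between the pads) lies 159 mm ahead of it; z points along the fingers, y is the direction in which the jaws open and shut (so a half turn about z gives the same grasp; the last joint's range is limited). The gripper opens to 92 mm and grips with 3 to 60 N. Pads are 19 mm wide; open, the fingers measure 130 mm over their backs; the gripper's body (75 mm by 190 mm) begins 47 mm behind the grasp point.
Start: joints at [-1.385, 0.342, 1.524, -0, 1.275, -0.146], TCP at [171.036, -496.361, 404.741] pointing down, gripper open.
Joint ranges: [-2.53, 2.53], [-0.77, 2.02], [0.04, 2.7], [-1, 4.14], [0.28, 2.66], [-3.11, 3.11]. Speed limits (rad/s): [2.57, 2.57, 3.14, 3.14, 3.14, 3.14].

### API

Orientations are given as [roll, pitch, yaw] about the fixed x, y, z axes, in that order (R = Rz(yaw) Ry(pitch) Rx(roll)).
In Python, from plant import get_obs, capture, close_job gives the robot as it stands. The module is installed in compiled form; this text tells all that it offers.
- The arm moves only by the shell command python3 -m pendant 'ROWS'. ROWS is JSON, a list of rows, each a list of 3 entries, a list of its own where there are three numbers: the shift along the tool's x, y, z in m, then the turn, a rotation vector about the tool's x, y, z in rad, then the finger opening in m, from 0 to 0.0918. In form: [[[tx, ty, tz], [wx, wy, wz], fingers], ...]. A call has 1 to 10 rows; each row is the pose to reach, as a shift and turn from the pose commanded when the call began, along the tool's axes at that moment; what a row does not reach only later rows make up. A row lasts 1/12 s, in which the tool goes at most 41.7 mm and 7.16 degrees, less where a joint would pass 70% of its speed; a pose out of reach is approached as far as the arm can. A call with a gripper value outside its range is refused whole. The fingers move at their own pace and stop on an object; the grip force is fixed at half the most. Time passes only in rows, so rows that repeat a pose let the fingers close. It gives the time, the measured TCP pose, the force and the opening at its end, in the units of the state.
- get_obs(): the state, without advancing time (a new reading comes with each control period).
- capture(name): name is "scene" or "top" or "wrist"; returns a dict with "color" (384x512x3 uint8, red, green, blue), "mtx" (3x3 intrinsics, pixels), "rvec" (rotation vector, rad) and "tvec" (3), from world to camera coordinates, as OpenCV has them. Camera axes: x right, y down, z forward; pixel columns grow to the right and rows downward; lengths in mm; the calibration is good to about 2 mm. A picture is of the moment at which its call begins. There is no depth.
- close_job(): hands the job in, once; it reports no verdict.
The state is a dict: "time": time; "joint_positions": joint angles; "dq": joint speeds; "tau": joint torques, N m; "tool_pos": TCP position; "tcp_rot": TCP orientation; "contact_force": force on the tool from outside, world axes, zero at the start; "moment": the same for the moment, N m; "grip_width": finger opening in mm.
Only numpy, scipy, OpenCV 4.12 (cv2) and the standard library are available. Lean on these libraries where they do the work, as an engineer would, in place of code of your own. Each camera call takes 0.05 s, during which the arm holds its last target. There are 200 camera calls.

## Working session

There is one attempt and no reset: what is moved stays moved. The work goes in short steps, Python scripts to look and compute and a shell command to move; the robot and the scene stay as the last step left them, time stands still between calls to the robot, and variables do not carry over. Pictures are saved under pics/ and viewed, about 12 in all and at most 16, crops included, and the job is handed in when it is done.

```bash
mkdir -p pics; cat > h.py <<'E'
import numpy as np, cv2
from plant import get_obs, capture
def snap(n,f):
    c=capture(n); cv2.imwrite('pics/'+f+'.png',c['color'][:,:,::-1]); np.savez('pics/'+f,**c); return c
def px2w(c,uv,z):
    R=cv2.Rodrigues(np.array(c['rvec'],float))[0]; t=np.array(c['tvec'],float).ravel()
    uv=np.atleast_2d(np.array(uv,float)); d=(np.linalg.inv(c['mtx'])@np.c_[uv,np.ones(len(uv))].T).T@R
    o=-R.T@t; return o+d*((z-o[2])/d[:,2])[:,None]
def w2px(c,p):
    return cv2.projectPoints(np.array(p,float).reshape(-1,1,3),np.array(c['rvec'],float),np.array(c['tvec'],float),np.array(c['mtx'],float),None)[0].reshape(-1,2)
E
python3 - <<'E'
from h import *
print(get_obs())
a=snap('top','top0');b=snap('scene','scene0')
for c in(a,b): print(px2w(c,[[256,192]],0))
E
```

```text
{'time': 0.0, 'joint_positions': array([-1.38502337e+00,  3.42732465e-01,  1.52504660e+00, -8.25617458e-06,
        1.27537720e+00, -1.46014901e-01]), 'dq': array([-0.00032494, -0.00090278, -0.00129841, -0.00103218, -0.00013648,
        0.00034169]), 'tau': array([-8.74952766e-04, -4.31243527e+01, -2.44219244e+01,  7.17330887e-02,
        5.59792563e-02, -1.19413389e-04]), 'tool_pos': array([ 170.99685403, -496.22442315,  404.02936177]), 'tcp_rot': array([-3.14004454e+00, -2.19688776e-04,  3.31790097e-01]), 'contact_force': array([-0.31165863,  0.27138514,  0.09255507]), 'moment': array([ 0.03145346,  0.03112011, -0.08381701]), 'grip_width': 91.9635178535065}
[[598.42349456 -31.09550659   0.        ]]
[[596.67597173 -24.75594142   0.        ]]
```

View pics/top0.png

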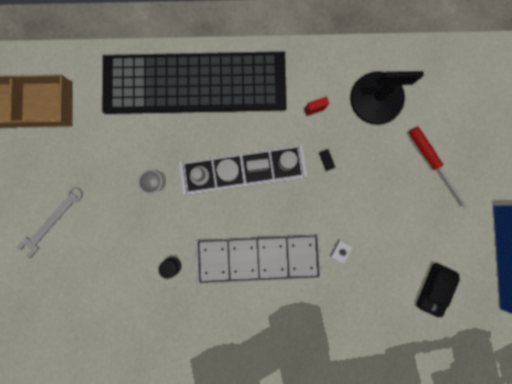

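View pics/scene0.png

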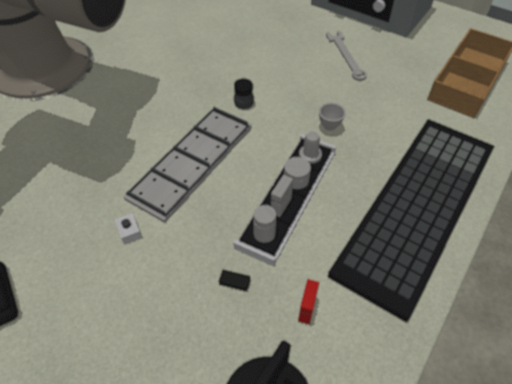

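Top view: carrier centre near (243,170), with stamp (199,175), tin (228,170), lighter (258,165) and canister (288,160) from left to right. The jig is near (259,259). The cup at (151,181), the red piece at (317,105), and the dark cylinder at (170,267) are not on the carrier, so they stay put. I'll confirm with an enlarged crop.

```bash
python3 - <<'E'
from h import *
c=dict(np.load('pics/top0.npz'))
im=c['color'][140:290,170:335,::-1]
cv2.imwrite('pics/crop0.png',cv2.resize(im,None,fx=4,fy=4,interpolation=cv2.INTER_CUBIC))
print(px2w(c,[[0,0],[511,0],[0,383]],0)[:,:2])
for f,fn in((8,'carrier'),(10,'jig')): pass
print('carrier ends', px2w(c,[[182,177.5],[304,161]],8)); print('jig corners',px2w(c,[[198,241],[318,236],[319.5,277],[200,282]],10))
E
```

```text
[[1043.2916999   536.74468656]
 [1018.72298831 -613.58376871]
 [ 209.44696985  512.98859535]]
carrier ends [[ 632.50322     127.63665127    8.        ]
 [ 662.89717987 -135.94944859    8.        ]]
jig corners [[ 496.49123524   94.29987257   10.        ]
 [ 501.93118374 -160.37285207   10.        ]
 [ 416.3009213  -160.64530634   10.        ]
 [ 410.90725207   90.96656652   10.        ]]
```

View pics/crop0.png

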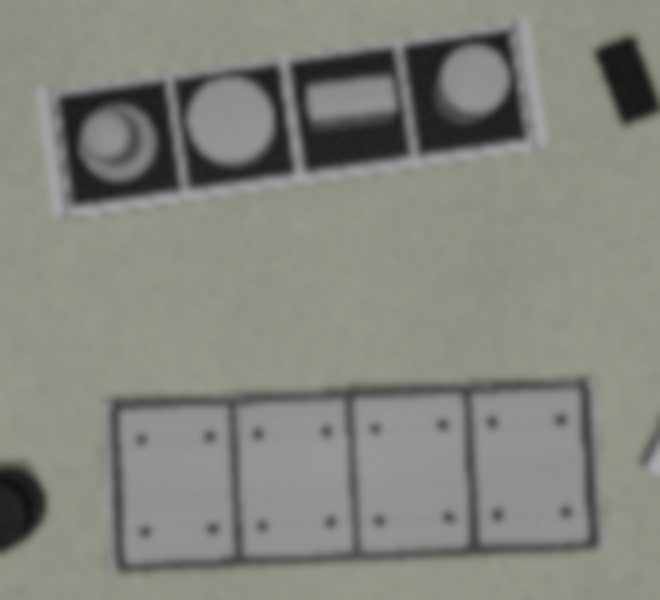

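```bash
cat >> h.py <<'E'
from scipy.optimize import least_squares
from scipy.spatial.transform import Rotation as Ro
def fit(c,uv,pts,x0):
    pts=np.array(pts,float)
    def W(p): 
        a=np.cos(p[2]),np.sin(p[2]); return np.c_[p[0]+a[0]*pts[:,0]-a[1]*pts[:,1],p[1]+a[1]*pts[:,0]+a[0]*pts[:,1],pts[:,2]]
    r=least_squares(lambda p:(w2px(c,W(p))-uv).ravel(),x0,x_scale=[1,1,.01]); return r.x,np.sqrt(np.mean(r.fun**2))
def go(x,y,zg,yaw):
    """shift (m) and rotvec in tool axes to put grasp point at x,y,zg (mm), jaw along object's x for object yaw"""
    o=get_obs(); R=Ro.from_euler('xyz',o['tcp_rot']); T=Ro.from_euler('xyz',[np.pi,0,yaw+np.pi/2])
    s=R.inv().apply(np.array([x,y,zg+159])-o['tool_pos'])/1000
    print('shift',s.round(4),'turn',(R.inv()*T).as_rotvec().round(4),'t',round(o['time'],2))
def loc(p,y,x=0):
    a=p[2]; return p[0]+x*np.cos(a)-y*np.sin(a),p[1]+x*np.sin(a)+y*np.cos(a)
E
python3 - <<'E'
from h import *
c=dict(np.load('pics/top0.npz'))
f=lambda q:np.array([170,140])+(np.array(q)+.5)/4-.5
pc,e=fit(c,f([(62,97),(517,30),(527,138),(72,205)]),[(29,123,20),(29,-123,20),(-29,-123,20),(-29,123,20)],[648,-4,.11]);print(pc,e)
pj,e=fit(c,f([(115,402),(235,402),(350,396),(468,388),(587,382),(595,546),(476,550),(356,556),(240,562),(120,568)]),
 [(42,y,16) for y in(124,62,0,-62,-124)]+[(-42,y,16) for y in(-124,-62,0,62,124)],[455,-33,.02]);print(pj,e)
# second view check
s=dict(np.load('pics/scene0.npz')); im=s['color'][:,:,::-1].copy()
for cc,n in((s,'s'),(c,'t')):
    im=cv2.resize(cc['color'][:,:,::-1],None,fx=3,fy=3)
    for P,pts in((pc,[(29*i,93*1+30*0+y,20) for i in(-1,1) for y in(-216,30)]),(pj,[(0,y,10) for y in(93,31,-31,-93)])):
        for x,y,z in pts:
            q=w2px(cc,[[*loc(P,y,x),z]])[0]; cv2.circle(im,tuple(int(v) for v in q*3+1),3,(0,0,255),-1)
    for y,h in((93,54),(31,36),(-31,54),(-93,56)):
        q=w2px(cc,[[*loc(pc,y),14+h]])[0]; cv2.circle(im,tuple(int(v) for v in q*3+1),3,(0,255,0),-1)
    r=im[280:820,330:1050] if n=='s' else im[400:880,490:1000]
    cv2.imwrite('pics/ov_%s.png'%n,r)
np.savez('poses',pc=pc,pj=pj)
x,y=loc(pc,93);print(x,y);go(x,y,150,pc[2])
E
```

```text
[ 6.47011082e+02 -4.85546380e+00  1.23764431e-01] 0.6091978332163508
[ 4.58419835e+02 -3.23517496e+01  2.46126249e-02] 0.3292026134504315
635.5303520674483 87.43317492709053
shift [ 0.6293 -0.4004  0.0958] turn [-1.0000e-03 -1.1000e-03 -1.3627e+00] t 0.1
```

View pics/ov_s.png

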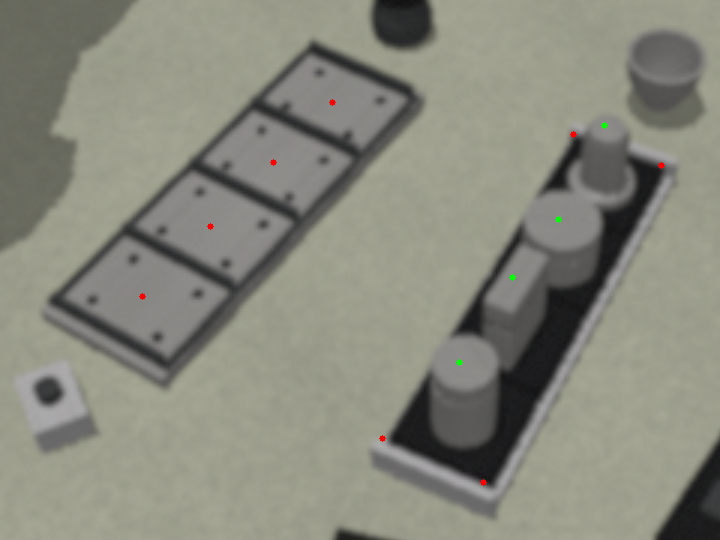

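The scene view confirms both fits: green dots lie on the four piece tops and red dots on the bay centres, e.g. (210,226). The bowl at crop (665,60) is off the carrier. Next I move over the stamp.

```bash
R='[[0.6293,-0.4004,0.0958],[0,0,-1.3627],0.0918]'; python3 -m pendant '[[[0.6293,-0.4004,0.0958],[0,0,-1.3627],0.0918],[[0.6293,-0.4004,0.0958],[0,0,-1.3627],0.0918],[[0.6293,-0.4004,0.0958],[0,0,-1.3627],0.0918],[[0.6293,-0.4004,0.0958],[0,0,-1.3627],0.0918],[[0.6293,-0.4004,0.0958],[0,0,-1.3627],0.0918],[[0.6293,-0.4004,0.0958],[0,0,-1.3627],0.0918],[[0.6293,-0.4004,0.0958],[0,0,-1.3627],0.0918],[[0.6293,-0.4004,0.0958],[0,0,-1.3627],0.0918],[[0.6293,-0.4004,0.0958],[0,0,-1.3627],0.0918],[[0.6293,-0.4004,0.0958],[0,0,-1.3627],0.0918]]'
cat >> h.py <<'E'
P=np.load('poses.npz'); pc,pj=P['pc'],P['pj']
E
python3 -c "
from h import *
go(*loc(pc,93),150,pc[2]); print(get_obs()['joint_positions'])"
```

```text
time: 0.93
tool_pos: [429.2, -171.1, 351.3]
tcp_rot: [-3.141, -0.0, 1.588]
contact_force: [0.8, -1.2, -0.3]
grip_width: 92.0
shift [0.255  0.2107 0.0423] turn [-0.0002 -0.     -0.1067] t 0.93
[-5.45409430e-01  2.82769705e-01  1.77146581e+00 -1.23228819e-04
  1.08754432e+00 -5.62460530e-01]
```

```bash
python3 -m pendant '[[[0.25,0.205,0.041],[0,0,-0.104],0.0918],[[0.25,0.205,0.041],[0,0,-0.104],0.0918],[[0.25,0.205,0.041],[0,0,-0.104],0.0918],[[0.25,0.205,0.041],[0,0,-0.104],0.0918],[[0.25,0.205,0.041],[0,0,-0.104],0.0918],[[0.25,0.205,0.041],[0,0,-0.104],0.0918],[[0.25,0.205,0.041],[0,0,-0.104],0.0918],[[0.25,0.205,0.041],[0,0,-0.104],0.0918],[[0.25,0.205,0.041],[0,0,-0.104],0.0918],[[0.25,0.205,0.041],[0,0,-0.104],0.0918]]'
python3 - <<'E'
from h import *
go(*loc(pc,93),150,pc[2]); c=snap('wrist','w1')
im=cv2.resize(c['color'][:,:,::-1],None,fx=1.5,fy=1.5).copy()
for y,h in((93,54),(31,36),(-31,54),(-93,56)):
    for z,col in((14+h,(0,255,0)),):
        q=w2px(c,[[*loc(pc,y),z]])[0]*1.5; cv2.circle(im,tuple(int(v) for v in q),3,col,-1)
for y in(123,-123):
  for x in(29,-29):
    q=w2px(c,[[*loc(pc,y,x),20]])[0]*1.5; cv2.circle(im,tuple(int(v) for v in q),3,(0,0,255),-1)
cv2.imwrite('pics/w1o.png',im)
E
```

```text
time: 1.77
tool_pos: [631.0, 80.9, 309.0]
tcp_rot: [-3.139, -0.0, 1.689]
contact_force: [0.0, -1.3, -0.1]
grip_width: 91.8
shift [0.0059 0.0053 0.    ] turn [-0.0022 -0.     -0.0058] t 1.77
```

View pics/w1o.png

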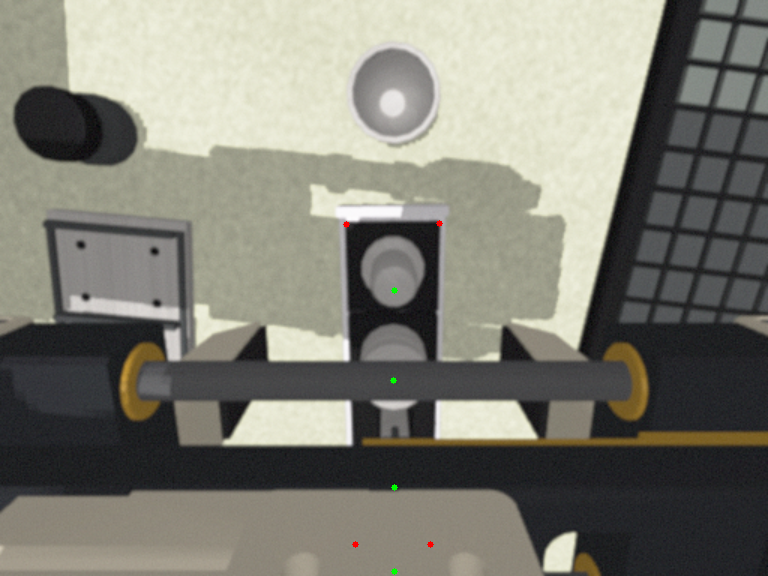

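Wrist view: the stamp's top is at about (394,286), under my prediction at (394,291). The carrier edge is at row ~220 against a predicted 224, so there may be about 2 mm along the row. I'll check with a crop carrying projected outlines.

```bash
python3 - <<'E'
from h import *
c=dict(np.load('pics/w1.npz'))
k=6; im=cv2.resize(c['color'][130:255,205:325,::-1],None,fx=k,fy=k,interpolation=cv2.INTER_CUBIC)[:600]
a=np.linspace(0,2*np.pi,60)
def dr(pts,col): 
    q=((w2px(c,pts)-[205,130]+.5)*k-.5).astype(int); cv2.polylines(im,[q.reshape(-1,1,2)],False,col,1)
X,Y=loc(pc,93)
for r,z,col in((20,23,(0,0,255)),(13.5,59,(0,255,0)),(20,14,(255,0,0))): dr(np.c_[X+r*np.cos(a),Y+r*np.sin(a),0*a+z],col)
dr([[*loc(pc,123-0*u,29*u),20] for u in(-1,1)],(0,255,255)); dr([[*loc(pc,u,29),20] for u in(30,123)],(0,255,255)); dr([[*loc(pc,u,-29),20] for u in(30,123)],(0,255,255))
cv2.imwrite('pics/w1c.png',im)
X,Y=loc(pc,93);print(w2px(c,[[X,Y,60],[X,Y+10,60]]))
E
```

```text
[[262.68258312 191.24896588]
 [264.19489309 179.56054863]]
```

View pics/w1c.png

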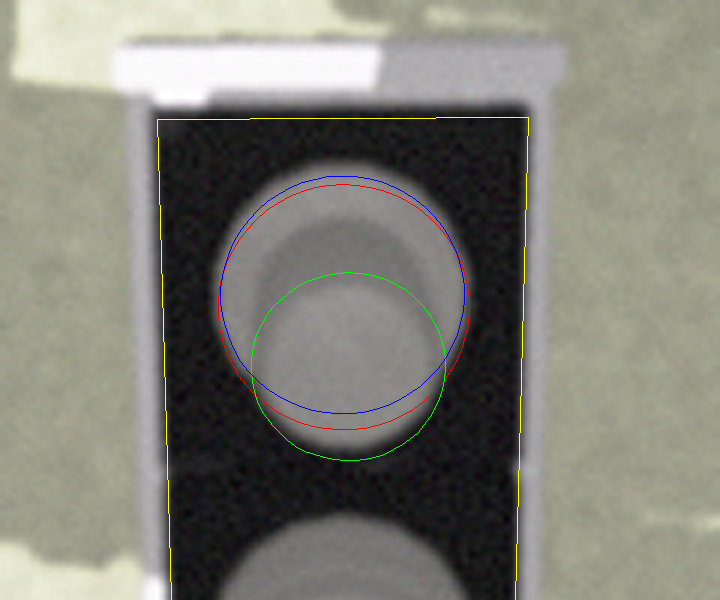

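```bash
python3 - <<'E'
from h import *
c=dict(np.load('pics/w1.npz'))
print((w2px(c,[[*loc(pj,132,x),10] for x in(-45,45)])*1.5).round(1).tolist(),'seen 45,211 190,222')
print((w2px(c,[[*loc(pj,0,0),10],[*loc(pj,10,0),10]])*1.5).round(1).tolist())
pc=pc.copy(); pc[1]+=2.3; np.savez('poses',pc=pc,pj=pj); go(*loc(pc,93),110,pc[2])
E
```

```text
[[47.7, 210.3], [188.0, 223.4]] seen 45,211 190,222
[[129.3, 399.5], [128.6, 387.1]]
shift [0.0094 0.0062 0.0406] turn [-0.0021  0.0002 -0.0073] t 1.82
```

```bash
python3 -m pendant '[[[0.009,0.006,0.03],[-0.002,0,-0.007],0.0918],[[0.009,0.006,0.06],[-0.002,0,-0.007],0.0918],[[0.009,0.006,0.065],[-0.002,0,-0.007],0.0918],[[0.009,0.006,0.065],[-0.002,0,-0.007],0.0918],[[0.009,0.006,0.065],[-0.002,0,-0.007],0.0918]]'
python3 -c "
from h import *
go(*loc(pc,93),45,pc[2])"
```

```text
time: 2.23
tool_pos: [635.7, 87.8, 246.8]
tcp_rot: [3.139, 0.0, 1.692]
contact_force: [0.1, -0.4, 1.2]
grip_width: 91.7
shift [ 0.002  -0.0001  0.0428] turn [ 0.0026  0.0003 -0.003 ] t 2.23
```

```bash
python3 -m pendant '[[[0.002,0,0.02],[0,0,0],0.0918],[[0.002,0,0.035],[0,0,0],0.0918],[[0.002,0,0.0425],[0,0,0],0.0918],[[0.002,0,0.0425],[0,0,0],0.0918],[[0.002,0,0.0425],[0,0,0],0.06],[[0.002,0,0.0425],[0,0,0],0.03],[[0.002,0,0.0425],[0,0,0],0.01],[[0.002,0,0.0425],[0,0,0],0.01],[[0.002,0,0.0425],[0,0,0],0.01],[[0.002,0,0.0425],[0,0,0],0.01]]'
python3 -c "
from h import *
go(*loc(pc,93),45,pc[2]);print(get_obs()['contact_force'])"
```

```text
time: 3.07
tool_pos: [635.5, 90.8, 203.5]
tcp_rot: [3.139, 0.0, 1.693]
contact_force: [-0.1, 0.2, -0.1]
grip_width: 56.4
shift [-0.0011 -0.0001 -0.0005] turn [ 0.0025  0.0002 -0.0017] t 3.07
[-0.14140149  0.2448815  -0.12487037]
```

```bash
python3 -m pendant '[[[0,0,0],[0,0,0],0.01],[[0,0,0],[0,0,0],0.01],[[0,0,0],[0,0,0],0.01],[[0,0,0],[0,0,0],0.01],[[0,0,0],[0,0,0],0.01],[[0,0,0],[0,0,0],0.01],[[0,0,0],[0,0,0],0.01],[[0,0,0],[0,0,0],0.01]]'
```

```text
time: 3.73
tool_pos: [635.4, 90.8, 203.1]
tcp_rot: [3.14, 0.0, 1.693]
contact_force: [-1.6, -0.2, 0.1]
grip_width: 26.6
```

```bash
python3 -m pendant '[[[0,0,-0.015],[0,0,0],0.01],[[0,0,-0.05],[0,0,0],0.01],[[0,0,-0.08],[0,0,0],0.01],[[0,0,-0.08],[0,0,0],0.01],[[0,0,-0.08],[0,0,0],0.01]]'
python3 -c "
from h import *
go(*loc(pj,-93),124,pj[2])"
```

```text
time: 4.15
tool_pos: [635.7, 90.8, 285.1]
tcp_rot: [3.135, 0.0, 1.693]
contact_force: [0.9, -0.8, -2.3]
grip_width: 26.3
shift [-0.1932 -0.2     0.0009] turn [0.0063 0.0002 0.0974] t 4.15
```

```bash
python3 -m pendant '[[[-0.193,-0.2,0],[0,0,0.097],0.01],[[-0.193,-0.2,0],[0,0,0.097],0.01],[[-0.193,-0.2,0],[0,0,0.097],0.01],[[-0.193,-0.2,0],[0,0,0.097],0.01],[[-0.193,-0.2,0],[0,0,0.097],0.01],[[-0.193,-0.2,0],[0,0,0.097],0.01],[[-0.193,-0.2,0],[0,0,0.097],0.01],[[-0.193,-0.2,0],[0,0,0.097],0.01],[[-0.193,-0.2,0],[0,0,0.097],0.01],[[-0.193,-0.2,0],[0,0,0.097],0.01]]'
python3 - <<'E'
from h import *
go(*loc(pj,-93),40.3,pj[2]); c=snap('wrist','w2')
X=loc(pc,93)
k=1.5; im=cv2.resize(c['color'][:,:,::-1],None,fx=k,fy=k)
def dr(pts,col): cv2.polylines(im,[((w2px(c,pts)+.5)*k-.5).astype(int).reshape(-1,1,2)],True,col,1)
for y in(93,31,-31,-93): dr([[*loc(pj,y+a,b),10] for a,b in((29,40),(29,-40),(-29,-40),(-29,40))],(0,0,255))
o=get_obs(); x,y,z=o['tool_pos']; a=np.linspace(0,6.28,60)
b=z-159-44.1+14
for r,h in((20,0),(20,9),(13.5,45)): dr(np.c_[x+r*np.cos(a),y+r*np.sin(a),0*a+h+b],(0,255,0))
cv2.imwrite('pics/w2o.png',im)
E
```

```text
time: 4.98
tool_pos: [460.3, -125.0, 282.0]
tcp_rot: [3.141, -0.001, 1.595]
contact_force: [0.6, 0.2, -1.4]
grip_width: 26.6
shift [-0.0004  0.0004  0.0827] turn [ 0.001  -0.001  -0.0004] t 4.98
```

View pics/w2o.png

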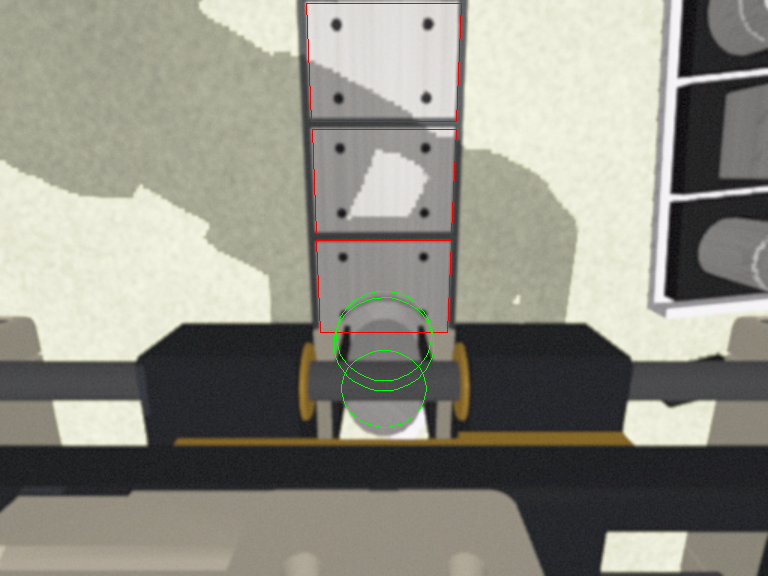

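Bay outlines match the image, and the stamp foot's top edge (384,296) sits about 1–2 mm right of predicted. I'll place it with +1 mm and check afterwards.

```bash
python3 -m pendant '[[[0.001,0,0.03],[0,0,0],0.01],[[0.001,0,0.06],[0,0,0],0.01],[[0.001,0,0.072],[0,0,0],0.01],[[0.001,0,0.079],[0,0,0],0.01],[[0.001,0,0.0825],[0,0,0],0.01],[[0.001,0,0.0825],[0,0,0],0.01],[[0.001,0,0.0825],[0,0,0],0.01]]'
python3 -c "
from h import *
go(*loc(pj,-93),40.3,pj[2])"
```

```text
time: 5.62
tool_pos: [461.0, -123.9, 200.8]
tcp_rot: [3.138, 0.0, 1.597]
contact_force: [0.1, 0.2, -1.1]
grip_width: 26.5
shift [-0.0015 -0.0003  0.0015] turn [0.0033 0.0005 0.0013] t 5.62
```

```bash
python3 -m pendant '[[[0,0,0.0008],[0,0,0],0.01],[[0,0,0.0015],[0,0,0],0.01],[[0,0,0.0015],[0,0,0],0.01],[[0,0,0.0015],[0,0,0],0.01]]'
python3 -m pendant '[[[0,0,0],[0,0,0],0.06],[[0,0,0],[0,0,0],0.06],[[0,0,0],[0,0,0],0.06],[[0,0,0],[0,0,0],0.06],[[0,0,0],[0,0,0],0.06],[[0,0,-0.02],[0,0,0],0.07],[[0,0,-0.05],[0,0,0],0.08],[[0,0,-0.09],[0,0,0],0.085],[[0,0,-0.11],[0,0,0],0.0918],[[0,0,-0.11],[0,0,0],0.0918]]'
python3 -c "
from h import *
go(*loc(pc,31),110,pc[2])"
```

```text
time: 5.95
tool_pos: [460.5, -124.2, 199.1]
tcp_rot: [3.139, 0.0, 1.596]
contact_force: [0.6, 0.9, -1.8]
grip_width: 25.9
time: 6.78
tool_pos: [461.3, -124.5, 313.2]
tcp_rot: [3.132, 0.004, 1.596]
contact_force: [1.7, -1.1, -0.4]
grip_width: 88.4
shift [0.1483 0.1853 0.0455] turn [ 0.0099  0.0042 -0.0987] t 6.78
```

```bash
python3 -m pendant '[[[0.148,0.185,0.04],[0,0,-0.0987],0.0918],[[0.148,0.185,0.04],[0,0,-0.0987],0.0918],[[0.148,0.185,0.04],[0,0,-0.0987],0.0918],[[0.148,0.185,0.04],[0,0,-0.0987],0.0918],[[0.148,0.185,0.04],[0,0,-0.0987],0.0918],[[0.148,0.185,0.04],[0,0,-0.0987],0.0918],[[0.148,0.185,0.04],[0,0,-0.0987],0.0918],[[0.148,0.185,0.04],[0,0,-0.0987],0.0918],[[0.148,0.185,0.04],[0,0,-0.0987],0.0918]]'
python3 - <<'E'
from h import *
go(*loc(pc,31),43,pc[2]); c=snap('top','t2'); w=snap('wrist','w3')
def ov(c,box,k,f):
    x0,y0,x1,y1=box; im=cv2.resize(c['color'][y0:y1,x0:x1,::-1],None,fx=k,fy=k,interpolation=cv2.INTER_CUBIC)
    def dr(pts,col): cv2.polylines(im,[((w2px(c,pts)-[x0,y0]+.5)*k-.5).astype(int).reshape(-1,1,2)],True,col,1)
    a=np.linspace(0,6.28,60)
    for y in(93,31,-31,-93): dr([[*loc(pj,y+s,b),10] for s,b in((29,40),(29,-40),(-29,-40),(-29,40))],(0,0,255))
    x,y=loc(pj,-93)
    for r,h in((20,10),(13.5,55)): dr(np.c_[x+r*np.cos(a),y+r*np.sin(a),0*a+h],(0,255,0))
    x,y=loc(pc,31); dr(np.c_[x+22*np.cos(a),y+22*np.sin(a),0*a+50],(0,255,255)); 
    return im
A=ov(c,(190,140,330,290),4,'');B=ov(w,(0,50,384,384),1.2,'')
h=max(A.shape[0],B.shape[0]); A=cv2.copyMakeBorder(A,0,h-A.shape[0],0,0,0);B=cv2.copyMakeBorder(B,0,h-B.shape[0],0,0,0)
M=np.hstack([A[:, :],B[:,:]]); M=M[:600]; print(M.shape); cv2.imwrite('pics/chk2.png',cv2.resize(M,(800,int(M.shape[0]*800/M.shape[1]))))
E
```

```text
time: 7.53
tool_pos: [640.9, 28.3, 268.0]
tcp_rot: [-3.141, -0.0, 1.695]
contact_force: [-0.9, 0.3, -0.7]
grip_width: 91.9
shift [-0.0004  0.0023  0.066 ] turn [-0.0004 -0.      0.0003] t 7.53
(600, 1021, 3)
```

View pics/chk2.png

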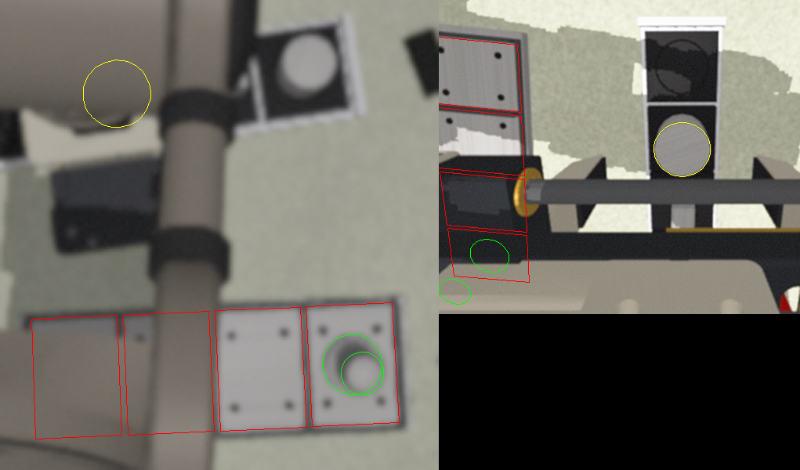

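The stamp stands upright at the middle of the right bay (composite (357,368), inside the predicted circles). The tin matches its predicted circle at (682,149). I'm picking the tin.

```bash
python3 -m pendant '[[[0,0.002,0.03],[0,0,0],0.0918],[[0,0.002,0.05],[0,0,0],0.0918],[[0,0.002,0.065],[0,0,0],0.08],[[0,0.002,0.066],[0,0,0],0.07],[[0,0.002,0.066],[0,0,0],0.06],[[0,0.002,0.066],[0,0,0],0.025],[[0,0.002,0.066],[0,0,0],0.025],[[0,0.002,0.066],[0,0,0],0.025],[[0,0.002,0.066],[0,0,0],0.025],[[0,0.002,0.066],[0,0,0],0.025]]'
python3 -m pendant '[[[0,0,0],[0,0,0],0.025],[[0,0,0],[0,0,0],0.025],[[0,0,0],[0,0,0],0.025],[[0,0,0],[0,0,0],0.025],[[0,0,0],[0,0,0],0.025]]'
```

```text
time: 8.47
tool_pos: [643.6, 28.8, 203.8]
tcp_rot: [3.139, 0.0, 1.695]
contact_force: [-0.5, -0.9, 0.6]
grip_width: 43.2
time: 8.88
tool_pos: [643.7, 28.7, 203.8]
tcp_rot: [3.139, 0.0, 1.695]
contact_force: [-1.4, 0.0, 6.4]
grip_width: 42.7
```

```bash
python3 -m pendant '[[[0,0,-0.015],[0,0,0],0.025],[[0,0,-0.05],[0,0,0],0.025],[[0,0,-0.08],[0,0,0],0.025],[[0,0,-0.08],[0,0,0],0.025],[[0,0,-0.08],[0,0,0],0.025]]'
python3 -c "
from h import *
go(*loc(pj,-31),124,pj[2])"
```

```text
time: 9.3
tool_pos: [643.8, 28.8, 284.8]
tcp_rot: [3.136, 0.001, 1.695]
contact_force: [-0.3, 0.6, -1.9]
grip_width: 42.6
shift [-0.0686 -0.1946  0.0008] turn [0.0059 0.0005 0.0992] t 9.3
```

```bash
python3 -m pendant '[[[-0.0686,-0.1946,0],[0,0,0.099],0.025],[[-0.0686,-0.1946,0],[0,0,0.099],0.025],[[-0.0686,-0.1946,0],[0,0,0.099],0.025],[[-0.0686,-0.1946,0],[0,0,0.099],0.025],[[-0.0686,-0.1946,0],[0,0,0.099],0.025],[[-0.0686,-0.1946,0],[0,0,0.099],0.025],[[-0.0686,-0.1946,0],[0,0,0.099],0.025],[[-0.0686,-0.1946,0],[0,0,0.099],0.025]]'
python3 -c "
from h import *
go(*loc(pj,-31),40.8,pj[2])"
```

```text
time: 9.97
tool_pos: [459.0, -63.5, 282.2]
tcp_rot: [3.14, -0.0, 1.595]
contact_force: [-0.3, -0.3, -1.2]
grip_width: 42.7
shift [0.0001 0.     0.0824] turn [ 0.0017 -0.0004 -0.0007] t 9.97
```

```bash
python3 -m pendant '[[[0,0,0.03],[0,0,0],0.025],[[0,0,0.06],[0,0,0],0.025],[[0,0,0.072],[0,0,0],0.025],[[0,0,0.079],[0,0,0],0.025],[[0,0,0.082],[0,0,0],0.025],[[0,0,0.083],[0,0,0],0.025],[[0,0,0.083],[0,0,0],0.025],[[0,0,0.083],[0,0,0],0.025]]'
python3 -c "
from h import *
go(*loc(pj,-31),40.8,pj[2])"
```

```text
time: 10.63
tool_pos: [459.8, -63.2, 200.2]
tcp_rot: [3.138, 0.0, 1.596]
contact_force: [0.4, -0.2, -1.2]
grip_width: 42.6
shift [-0.0001 -0.0006  0.0004] turn [0.0038 0.0005 0.0008] t 10.63
```

```bash
python3 -m pendant '[[[0,0,0.0006],[0,0,0],0.025],[[0,0,0.0006],[0,0,0],0.025],[[0,0,0.0006],[0,0,0],0.025]]'
python3 -m pendant '[[[0,0,0],[0,0,0],0.07],[[0,0,0],[0,0,0],0.07],[[0,0,0],[0,0,0],0.07],[[0,0,0],[0,0,0],0.07],[[0,0,0],[0,0,0],0.07],[[0,0,-0.02],[0,0,0],0.075],[[0,0,-0.05],[0,0,0],0.08],[[0,0,-0.09],[0,0,0],0.085],[[0,0,-0.11],[0,0,0],0.0918],[[0,0,-0.11],[0,0,0],0.0918]]'
python3 -c "
from h import *
go(*loc(pc,-31),110,pc[2])"
```

```text
time: 10.88
tool_pos: [459.6, -63.4, 199.8]
tcp_rot: [3.137, 0.0, 1.595]
contact_force: [1.4, 1.7, 3.8]
grip_width: 42.9
time: 11.72
tool_pos: [459.8, -63.7, 313.4]
tcp_rot: [3.131, 0.003, 1.596]
contact_force: [1.1, -0.1, -0.4]
grip_width: 90.9
shift [0.0257 0.1912 0.0463] turn [ 0.01    0.0032 -0.099 ] t 11.72
```

Next is the lighter.

```bash
python3 -m pendant '[[[0.0257,0.19,0.04],[0,0,-0.099],0.0918],[[0.0257,0.19,0.04],[0,0,-0.099],0.0918],[[0.0257,0.19,0.04],[0,0,-0.099],0.0918],[[0.0257,0.19,0.04],[0,0,-0.099],0.0918],[[0.0257,0.19,0.04],[0,0,-0.099],0.0918],[[0.0257,0.19,0.04],[0,0,-0.099],0.08],[[0.0257,0.19,0.04],[0,0,-0.099],0.07],[[0.0257,0.19,0.04],[0,0,-0.099],0.065]]'
python3 - <<'E'
from h import *
go(*loc(pc,-31),45,pc[2]); c=snap('top','t3'); w=snap('wrist','w4')
def ov(c,box,k):
    x0,y0,x1,y1=box; im=cv2.resize(c['color'][y0:y1,x0:x1,::-1],None,fx=k,fy=k,interpolation=cv2.INTER_CUBIC)
    def dr(pts,col): cv2.polylines(im,[((w2px(c,pts)-[x0,y0]+.5)*k-.5).astype(int).reshape(-1,1,2)],True,col,1)
    a=np.linspace(0,6.28,60)
    for y in(93,31,-31,-93): dr([[*loc(pj,y+s,b),10] for s,b in((29,40),(29,-40),(-29,-40),(-29,40))],(0,0,255))
    for Y,r,h in((-93,20,10),(-93,13.5,55),(-31,22,46)): x,y=loc(pj,Y);dr(np.c_[x+r*np.cos(a),y+r*np.sin(a),0*a+h],(0,255,0))
    dr([[*loc(pc,-31+s,b),68] for s,b in((22,9),(22,-9),(-22,-9),(-22,9))],(0,255,255)); 
    return im
A=ov(c,(200,220,330,290),4);B=ov(w,(0,70,430,290),1.2)
m=max(A.shape[1],B.shape[1]); M=np.vstack([cv2.copyMakeBorder(i,0,0,0,m-i.shape[1],0) for i in(A,B)]);print(M.shape); cv2.imwrite('pics/chk3.png',M)
E
```

```text
time: 12.38
tool_pos: [647.3, -33.0, 268.3]
tcp_rot: [-3.141, -0.001, 1.695]
contact_force: [0.2, 0.5, 0.4]
grip_width: 76.4
shift [-0.0008  0.0035  0.0643] turn [-0.0007 -0.0005  0.0001] t 12.38
(544, 520, 3)
```

View pics/chk3.png

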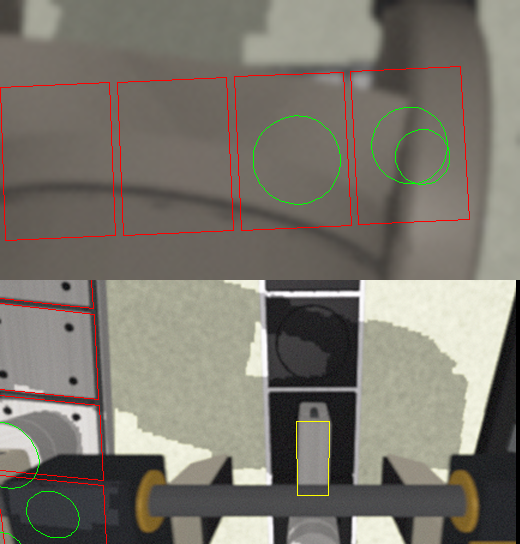

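The arm hides the jig from the top camera. In the wrist view the tin is on its predicted circle, and the lighter's top matches its outline at (312,458). I'm grasping it.

```bash
python3 -m pendant '[[[-0.0008,0.003,0.03],[0,0,0],0.065],[[-0.0008,0.003,0.05],[0,0,0],0.06],[[-0.0008,0.003,0.062],[0,0,0],0.05],[[-0.0008,0.003,0.064],[0,0,0],0.03],[[-0.0008,0.003,0.064],[0,0,0],0.005],[[-0.0008,0.003,0.064],[0,0,0],0.005],[[-0.0008,0.003,0.064],[0,0,0],0.005],[[-0.0008,0.003,0.064],[0,0,0],0.005],[[-0.0008,0.003,0.064],[0,0,0],0.005],[[-0.0008,0.003,0.064],[0,0,0],0.005]]'
python3 -m pendant '[[[0,0,0],[0,0,0],0.005],[[0,0,0],[0,0,0],0.005],[[0,0,0],[0,0,0],0.005],[[0,0,0],[0,0,0],0.005],[[0,0,0],[0,0,0],0.005],[[0,0,0],[0,0,0],0.005],[[0,0,0],[0,0,0],0.005]]'
```

```text
time: 13.32
tool_pos: [651.6, -33.4, 206.5]
tcp_rot: [3.138, 0.001, 1.695]
contact_force: [-0.7, 1.5, 3.8]
grip_width: 18.0
time: 13.9
tool_pos: [651.6, -33.4, 206.5]
tcp_rot: [3.138, 0.001, 1.695]
contact_force: [-1.1, -0.4, 5.2]
grip_width: 17.6
```

```bash
python3 -m pendant '[[[0,0,-0.015],[0,0,0],0.005],[[0,0,-0.05],[0,0,0],0.005],[[0,0,-0.08],[0,0,0],0.005],[[0,0,-0.08],[0,0,0],0.005],[[0,0,-0.08],[0,0,0],0.005]]'
python3 -c "
from h import *
go(*loc(pj,31),127,pj[2])"
```

```text
time: 14.32
tool_pos: [651.5, -33.4, 287.5]
tcp_rot: [3.136, 0.001, 1.695]
contact_force: [-0.6, -1.1, -1.8]
grip_width: 17.8
shift [ 0.0558 -0.1884  0.0003] turn [0.006  0.001  0.0992] t 14.32
```

```bash
python3 -m pendant '[[[0.0558,-0.1884,0],[0,0,0.099],0.005],[[0.0558,-0.1884,0],[0,0,0.099],0.005],[[0.0558,-0.1884,0],[0,0,0.099],0.005],[[0.0558,-0.1884,0],[0,0,0.099],0.005],[[0.0558,-0.1884,0],[0,0,0.099],0.005],[[0.0558,-0.1884,0],[0,0,0.099],0.005],[[0.0558,-0.1884,0],[0,0,0.099],0.005],[[0.0558,-0.1884,0],[0,0,0.099],0.005]]'
python3 -c "
from h import *
go(*loc(pj,31),43.5,pj[2])"
```

```text
time: 14.98
tool_pos: [457.9, -1.4, 284.8]
tcp_rot: [3.139, -0.0, 1.595]
contact_force: [1.0, 0.1, -0.5]
grip_width: 17.6
shift [ 0.0001 -0.0004  0.0823] turn [ 0.0023 -0.0001 -0.    ] t 14.98
```

```bash
python3 -m pendant '[[[0,-0.0005,0.03],[0,0,0],0.005],[[0,-0.0005,0.06],[0,0,0],0.005],[[0,-0.0005,0.072],[0,0,0],0.005],[[0,-0.0005,0.079],[0,0,0],0.005],[[0,-0.0005,0.082],[0,0,0],0.005],[[0,-0.0005,0.083],[0,0,0],0.005],[[0,-0.0005,0.083],[0,0,0],0.005],[[0,-0.0005,0.083],[0,0,0],0.005]]'
python3 -c "
from h import *
go(*loc(pj,31),43.5,pj[2])"
```

```text
time: 15.65
tool_pos: [458.0, -1.5, 202.6]
tcp_rot: [3.138, 0.0, 1.595]
contact_force: [-0.6, 0.2, -0.7]
grip_width: 18.1
shift [ 0.0001 -0.0003  0.0001] turn [0.0039 0.0003 0.    ] t 15.65
```

```bash
python3 -m pendant '[[[0,0,0.0005],[0,0,0],0.005],[[0,0,0.0005],[0,0,0],0.005],[[0,0,0.0005],[0,0,0],0.005]]'
python3 -m pendant '[[[0,0,0],[0,0,0],0.05],[[0,0,0],[0,0,0],0.05],[[0,0,0],[0,0,0],0.05],[[0,0,0],[0,0,0],0.05],[[0,0,0],[0,0,0],0.05],[[0,0,-0.02],[0,0,0],0.06],[[0,0,-0.05],[0,0,0],0.065],[[0,0,-0.09],[0,0,0],0.07],[[0,0,-0.11],[0,0,0],0.08],[[0,0,-0.11],[0,0,0],0.08]]'
python3 -c "
from h import *
go(*loc(pc,-93),110,pc[2])"
```

```text
time: 15.9
tool_pos: [457.9, -1.5, 202.5]
tcp_rot: [3.137, 0.0, 1.595]
contact_force: [0.0, 0.5, 5.2]
grip_width: 18.2
time: 16.73
tool_pos: [457.9, -1.4, 315.9]
tcp_rot: [3.131, 0.002, 1.596]
contact_force: [1.1, -1.1, 0.1]
grip_width: 77.5
shift [-0.0983  0.1977  0.0492] turn [ 0.0106  0.0021 -0.0989] t 16.73
```

```bash
python3 -m pendant '[[[-0.0983,0.197,0.043],[0,0,-0.099],0.08],[[-0.0983,0.197,0.043],[0,0,-0.099],0.08],[[-0.0983,0.197,0.043],[0,0,-0.099],0.08],[[-0.0983,0.197,0.043],[0,0,-0.099],0.08],[[-0.0983,0.197,0.043],[0,0,-0.099],0.08],[[-0.0983,0.197,0.043],[0,0,-0.099],0.08],[[-0.0983,0.197,0.043],[0,0,-0.099],0.08],[[-0.0983,0.197,0.043],[0,0,-0.099],0.08],[[-0.0983,0.197,0.043],[0,0,-0.099],0.08]]'
python3 - <<'E'
from h import *
go(*loc(pc,-93),45,pc[2]); w=snap('wrist','w5')
k=1.5; im=cv2.resize(w['color'][:,:,::-1],None,fx=k,fy=k)
def dr(pts,col): cv2.polylines(im,[((w2px(w,pts)+.5)*k-.5).astype(int).reshape(-1,1,2)],True,col,1)
a=np.linspace(0,6.28,60)
for y in(93,31,-31,-93): dr([[*loc(pj,y+s,b),10] for s,b in((29,40),(29,-40),(-29,-40),(-29,40))],(0,0,255))
dr([[*loc(pj,31+s,b),64] for s,b in((22,9),(22,-9),(-22,-9),(-22,9))],(0,255,0))
for Y,r,h in((-93,13.5,55),(-31,22,46)): x,y=loc(pj,Y);dr(np.c_[x+r*np.cos(a),y+r*np.sin(a),0*a+h],(0,255,0))
x,y=loc(pc,-93);dr(np.c_[x+17*np.cos(a),y+17*np.sin(a),0*a+70],(0,255,255))
cv2.imwrite('pics/chk4.png',im)
E
```

```text
time: 17.48
tool_pos: [655.3, -94.1, 268.2]
tcp_rot: [-3.141, -0.001, 1.695]
contact_force: [-0.5, 0.4, -0.4]
grip_width: 79.8
shift [-0.0012  0.0031  0.0642] turn [-0.0002 -0.0009  0.0002] t 17.48
```

View pics/chk4.png

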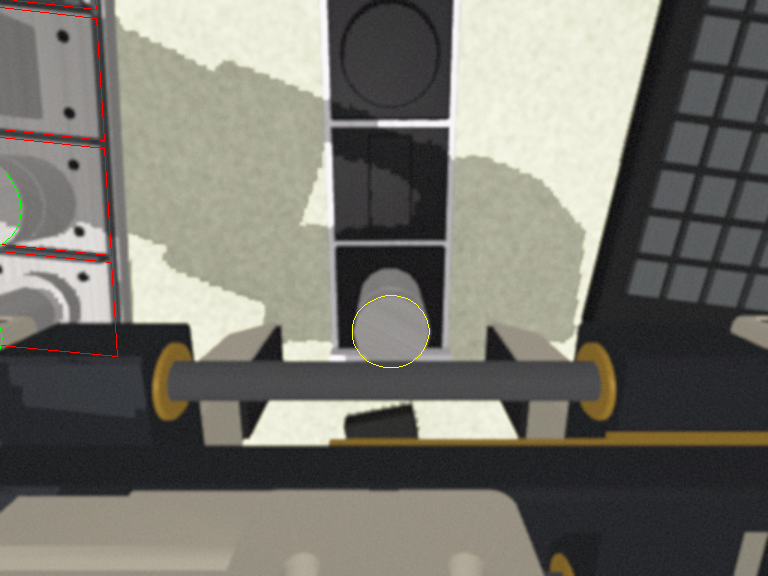

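The canister top matches the yellow circle at (391,331), and the black block at (380,422) lies clear of it. I'm grasping it.

```bash
python3 -m pendant '[[[-0.001,0.003,0.03],[0,0,0],0.08],[[-0.001,0.003,0.05],[0,0,0],0.07],[[-0.001,0.003,0.062],[0,0,0],0.06],[[-0.001,0.003,0.064],[0,0,0],0.05],[[-0.001,0.003,0.064],[0,0,0],0.015],[[-0.001,0.003,0.064],[0,0,0],0.015],[[-0.001,0.003,0.064],[0,0,0],0.015],[[-0.001,0.003,0.064],[0,0,0],0.015],[[-0.001,0.003,0.064],[0,0,0],0.015],[[-0.001,0.003,0.064],[0,0,0],0.015]]'
python3 -m pendant '[[[0,0,0],[0,0,0],0.015],[[0,0,0],[0,0,0],0.015],[[0,0,0],[0,0,0],0.015],[[0,0,0],[0,0,0],0.015],[[0,0,0],[0,0,0],0.015]]'
python3 -m pendant '[[[0,0,-0.015],[0,0,0],0.015],[[0,0,-0.05],[0,0,0],0.015],[[0,0,-0.08],[0,0,0],0.015],[[0,0,-0.08],[0,0,0],0.015],[[0,0,-0.08],[0,0,0],0.015]]'
python3 -c "
from h import *
go(*loc(pj,93),127,pj[2])"
```

```text
time: 18.37
tool_pos: [659.7, -95.4, 206.3]
tcp_rot: [3.138, 0.001, 1.694]
contact_force: [-1.1, 0.2, 5.7]
grip_width: 33.0
time: 18.78
tool_pos: [659.7, -95.4, 206.2]
tcp_rot: [3.138, 0.001, 1.694]
contact_force: [-1.2, 0.1, 6.3]
grip_width: 33.4
time: 19.2
tool_pos: [659.7, -95.4, 287.1]
tcp_rot: [3.136, 0.002, 1.694]
contact_force: [-0.4, -0.7, -1.9]
grip_width: 33.4
shift [ 0.1799 -0.1827 -0.0003] turn [0.0061 0.0014 0.0991] t 19.2
```

```bash
python3 -m pendant '[[[0.18,-0.1827,0],[0,0,0.099],0.015],[[0.18,-0.1827,0],[0,0,0.099],0.015],[[0.18,-0.1827,0],[0,0,0.099],0.015],[[0.18,-0.1827,0],[0,0,0.099],0.015],[[0.18,-0.1827,0],[0,0,0.099],0.015],[[0.18,-0.1827,0],[0,0,0.099],0.015],[[0.18,-0.1827,0],[0,0,0.099],0.015],[[0.18,-0.1827,0],[0,0,0.099],0.015],[[0.18,-0.1827,0],[0,0,0.099],0.015]]'
python3 -c "
from h import *
go(*loc(pj,93),43.2,pj[2])"
```

```text
time: 19.95
tool_pos: [455.9, 60.9, 284.2]
tcp_rot: [3.14, 0.0, 1.596]
contact_force: [0.7, -0.9, -1.6]
grip_width: 33.4
shift [-0.0003  0.0001  0.082 ] turn [0.0017 0.0001 0.0011] t 19.95
```

```bash
python3 -m pendant '[[[0,0,0.03],[0,0,0],0.015],[[0,0,0.06],[0,0,0],0.015],[[0,0,0.072],[0,0,0],0.015],[[0,0,0.079],[0,0,0],0.015],[[0,0,0.082],[0,0,0],0.015],[[0,0,0.0825],[0,0,0],0.015],[[0,0,0.0825],[0,0,0],0.015],[[0,0,0.0825],[0,0,0],0.015]]'
python3 -c "
from h import *
go(*loc(pj,93),43.2,pj[2])"
```

```text
time: 20.62
tool_pos: [456.8, 60.4, 202.5]
tcp_rot: [3.138, 0.0, 1.595]
contact_force: [0.3, -0.3, -2.1]
grip_width: 33.5
shift [ 0.0003 -0.0007  0.0003] turn [ 0.0036  0.     -0.0006] t 20.62
```

Release, rise, and swing aside toward the right so the top camera sees the jig.

```bash
python3 -m pendant '[[[0,0,0.0007],[0,0,0],0.015],[[0,0,0.0007],[0,0,0],0.015],[[0,0,0.0007],[0,0,0],0.015]]'
python3 -m pendant '[[[0,0,0],[0,0,0],0.06],[[0,0,0],[0,0,0],0.06],[[0,0,0],[0,0,0],0.06],[[0,0,0],[0,0,0],0.06],[[0,0,0],[0,0,0],0.06],[[0,0,-0.02],[0,0,0],0.065],[[0,0,-0.05],[0,0,0],0.07],[[0,0,-0.09],[0,0,0],0.075],[[0,0,-0.13],[0,0,0],0.08],[[0,0,-0.15],[0,0,0],0.08]]'
python3 -m pendant '[[[0.04,0,-0.03],[0,0,0],0.08],[[0.08,0,-0.03],[0,0,0],0.08],[[0.12,0,-0.03],[0,0,0],0.08],[[0.16,0,-0.03],[0,0,0],0.08],[[0.20,0,-0.03],[0,0,0],0.08],[[0.24,0,-0.03],[0,0,0],0.08],[[0.28,0,-0.03],[0,0,0],0.08],[[0.30,0,-0.03],[0,0,0],0.08],[[0.30,0,-0.03],[0,0,0],0.08]]'
python3 - <<'E'
from h import *
c=snap('top','t5');s=snap('scene','s5')
def ov(c,box,k):
    x0,y0,x1,y1=box; im=cv2.resize(c['color'][y0:y1,x0:x1,::-1],None,fx=k,fy=k,interpolation=cv2.INTER_CUBIC)
    def dr(pts,col): cv2.polylines(im,[((w2px(c,pts)-[x0,y0]+.5)*k-.5).astype(int).reshape(-1,1,2)],True,col,1)
    a=np.linspace(0,6.28,60)
    for y in(93,31,-31,-93): dr([[*loc(pj,y+s,b),10] for s,b in((29,40),(29,-40),(-29,-40),(-29,40))],(0,0,255))
    for Y,r,h in((-93,20,19),(-93,13.5,55),(-31,22,46),(93,17,66)): x,y=loc(pj,Y);dr(np.c_[x+r*np.cos(a),y+r*np.sin(a),0*a+h],(0,255,0))
    dr([[*loc(pj,31+s,b),64] for s,b in((22,9),(22,-9),(-22,-9),(-22,9))],(0,255,0)); 
    return im
A=ov(c,(190,225,330,295),5.5);B=ov(s,(115,85,265,225),1.5); print(A.shape,B.shape)
cv2.imwrite('pics/fin_t.png',A); cv2.imwrite('pics/fin_s.png',ov(s,(115,85,265,225),4))
E
```

```text
time: 20.87
tool_pos: [456.6, 60.6, 202.2]
tcp_rot: [3.137, 0.0, 1.596]
contact_force: [0.7, -1.7, 6.3]
grip_width: 33.4
time: 21.7
tool_pos: [456.1, 60.8, 355.7]
tcp_rot: [3.134, 0.0, 1.596]
contact_force: [0.5, -0.2, 0.4]
grip_width: 79.6
time: 22.45
tool_pos: [447.2, 364.4, 380.7]
tcp_rot: [3.14, -0.001, 1.6]
contact_force: [-0.6, -1.0, -0.6]
grip_width: 80.1
(385, 770, 3) (210, 225, 3)
```

View pics/fin_t.png

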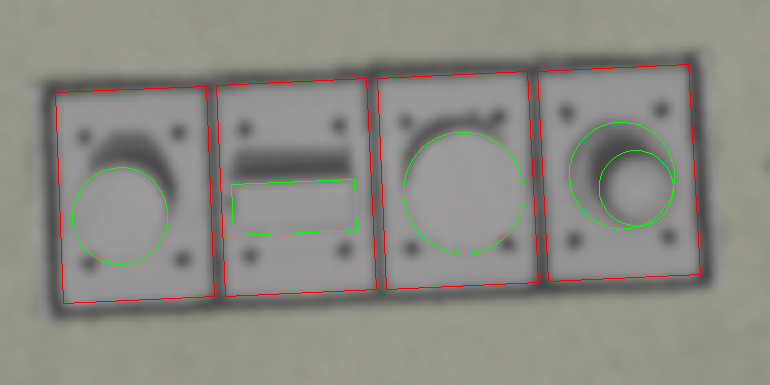

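View pics/fin_s.png

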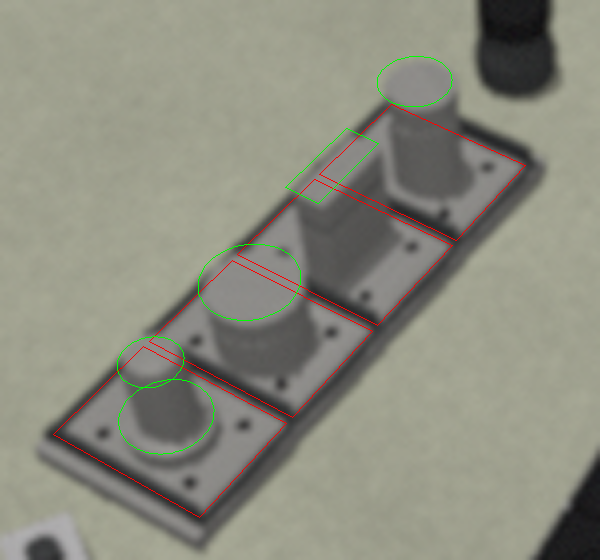

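All four pieces stand upright, one in each bay and within about 1–2 mm of the projected centred outlines. In the top crop they are the canister (120,215), lighter (293,207), tin (463,192) and stamp (622,177). I'm handing in.

```bash
python3 -c "
from plant import *
print(get_obs()['time'],get_obs()['contact_force'],close_job())"
```

```text
the job is handed in; nothing more can be done
22.55 [ 0.28352852  0.05969907 -0.77195746] None
```

I moved all four pieces into the jig in reverse order and handed the job in at 22.6 s of the 93 s allowed. Left to right, the jig now holds canister, lighter, tin and stamp. All are released, and the arm is clear of them. I touched nothing else.

**Last checks:** The final top and scene pictures show all four upright in the right bays. The top view puts them within about 1–2 mm of the bay centres, with the lighter perhaps 1–2 mm off along the row.

**Disagreements:** The top and wrist cameras differed by about 2–3 mm on the carrier's position along the row. I shifted the carrier estimate 2.3 mm, and the other three pieces then lined up in the wrist view. The stamp then sat about 2 mm off in the gripper, so I placed it with a 1 mm correction. The scene view runs a couple of millimetres off the projected outlines, about what its calibration allows. No check failed, and the reported wrist forces stayed below 7 N.

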